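# Draw the long spatula out of the hooded tool trough

### The arm

A 7-joint arm with a two-finger parallel gripper is mounted at the origin on the work surface. World frame = base frame: x ahead of the robot, y to its left, z up, the work surface at z = 0. Lengths are in m, angles in rad, forces in N, time in s.
With the tool pointing down it reaches from about 0.35 to 0.9 m from the base axis. Payload 8.1 kg.
Tool frame: the origin (TCP) lies at the very end of the fingers, on their centre line; the grasp point (between the pads) lies 19 mm behind it; x points along the fingers, z is the direction in which the jaws open and shut, and the axes are right-handed (so a half turn about x gives the same grasp; the last joint's range is limited). The gripper opens to 85 mm and grips with 20 to 120 N. Pads are 22 mm wide; open, the fingers measure 114 mm over their backs; the gripper's body (76 mm by 85 mm) begins 54 mm behind the grasp point. The pads swing forward as they close: fully open they stand 13 mm farther back than shut.
Start: joints at [-1.44, 0.434, 0.025, 1.573, -0.012, 1.134, -0.075], TCP at [0.145, 0.608, 0.231] pointing down, gripper open.
Joint ranges: [-2.62, 2.62], [-0.44, 2.09], [-1.27, 1.32], [0.08, 2.57], [-1.32, 4.46], [0.12, 2], [-2.74, 2.74]. Speed limits (rad/s): [2.22, 2.22, 3.01, 3.01, 3.14, 3.14, 3.14].

### API

Orientations are given as a unit quaternion [x, y, z, w].
In Python, from cell import ctrl gives the robot as it stands. Calls block until the motion is done:
- ctrl.reach(position, orientation): joint-space move of the TCP to a pose.
- ctrl.move_l(position, rotation=None, v=0.15): straight line of the TCP; rotation=None keeps the orientation; v is the mean speed in m/s.
- ctrl.set_joints(angles): joint-space move.
- ctrl.command_gripper(opening, strength=None): opening from 0.0 (shut) to 1.0 (fully open); strength is the grip in N (None keeps the last); returns when the fingers have stopped.
- ctrl.sleep(seconds).
- ctrl.solve_ik(position, orientation): joint angles nearest the present ones, or None.
- ctrl.read_camera(name): name is "scene" or "top" or "wrist"; returns a dict with "frame" (480x640x3 uint8, blue, green, red), "z_map" (480x640 float32, m along the optical axis (not along the pixel's ray), 0 where there is no reading), "vfov" (degrees; the focal length in pixels is half the picture's height over the tangent of half this angle, whatever the lens; pixels are square), "cx", "cy" (the principal point, pixels), "k1" (the pictures are not rectified: a ray, as slopes to the right and down, at radius r is drawn at 1 + k1 r^2 times it, then the intrinsics apply), "origin" and "rotation" of the camera in the world. Camera axes: x right, y down, z forward; pixel columns grow to the right and rows downward; lengths in m; the calibration is good to about 2 mm. A picture is of the moment at which its call begins.
A pose or a line that the arm cannot do raises ctrl.PlanningError and nothing moves.
- ctrl.sign_off(): hands the job in, once; it reports no verdict.
Readings, each from a call of its own:
- ctrl.current_time_s(): time.
- ctrl.current_q(): joint angles.
- ctrl.current_qvel(): joint speeds.
- ctrl.current_tau(): joint torques, N m.
- ctrl.current_position(): TCP position.
- ctrl.current_eef_rot(): TCP orientation.
- ctrl.current_ft_force(): force on the tool from outside, world axes, zero at the start.
- ctrl.current_moment(): the same for the moment, N m.
- ctrl.current_width(): opening from 0.0 (shut) to 1.0 (fully open).
Only numpy, scipy, OpenCV 4.12 (cv2) and the standard library are available. Lean on these libraries where they do the work, as an engineer would, in place of code of your own. Each camera call takes 0.05 s, during which the arm holds its last target.

### The job

Take the long blue spatula out of the white tool trough: it is too long for the opening between the two yellow end hoods, so tilt it and bring one end up through the opening first, without forcing it against the trough. Finish while still holding it in the gripper, level and still in the air, with all of it a good hand's width higher than the hoods. Leave everything else on the table where it is.

Things in the scene. Friction and masses are not known exactly. Their poses are not given: they have to be found in the camera images.
- trough: White open-topped tool trough fixed to the table, outer 168 x 448 x 62 mm high (x, y, z). Origin: centre of its underside, on the table; y = its long axis, z up. Inside 160 mm wide (x), 440 mm long (y), floor top at z = 3 mm. Two grey ribs, 8 mm wide, cross the floor at y = +60 and -60 mm, tops at z = 17 mm; the spatula lies on them.
- opening (a point): Centre of the trough's opening, level with its top, 62 mm above the table; axes as the trough's. At each end a fixed yellow hood plate, 4 mm thick (58 to 62 mm above the table), roofs the last 110 mm of the inside, so the opening is 220 mm long (y) and 160 mm wide (x).
- spatula_mid (a point): Middle of the rigid blue spatula, 300 mm long, about 0.14 kg: halfway along and halfway up the handle, where it can be gripped; at the start 26 mm above the table, within 5 degrees of the trough's y axis, both ends under the hoods. Its y axis runs along the spatula to the blade, z is up when it lies flat. It balances within 15 mm of this point.
- blade_end (a point): Blade end of the spatula, 150 mm from its middle, on the centre line at the height of the handle's middle.
- handle_end (a point): Handle end of the spatula, 150 mm from its middle the other way, on the centre line.
- spatula: The whole spatula; origin and axes are those of spatula_mid. The handle is 20 mm wide (x) and 18 mm thick (z), from y = -150 to +50 mm; the blade, 52 mm wide and 5 mm thick, from y = 50 to 150 mm, is flush with the handle's underside.
- tape_roll: Bystander: yellow roll of tape lying flat beside the trough on the robot's side, 96 mm across, 48 mm high; origin at the centre of its underside.
- marker: Bystander: red marker pen 14 x 130 x 14 mm lying beside the trough's far side; origin under its centre.
- sanitiser: Bystander: white bottle with a blue cap, 68 mm across, 170 mm high, at the left; origin under its centre.
- brush: Bystander: hand brush with a green handle lying beside the trough on the robot's side; origin under its centre.
- small_carton: Bystander: small closed cardboard carton 100 x 120 x 70 mm at the right; origin under its centre.
- strap_roll: Bystander: green roll of strapping lying flat on the small carton, 90 mm across, 30 mm high; origin under its centre.

How it is judged:
On the way, in this order (a step that is already met when the one before it is completed fails the run):
1. the spatula is tilted through the opening: one end above the hoods while the other is still below them (((height (world z) of blade_end above 0.07 m and height (world z) of handle_end below 0.058 m) or (height (world z) of handle_end above 0.07 m and height (world z) of blade_end below 0.058 m))), for 0.1 s.
2. both ends are held well above the hoods (height (world z) of each of blade_end, handle_end above 0.115 m), for 0.2 s.
At the end, for the whole second after the job is handed in: The gripper's fingers hold the spatula (over 1 N) in the air: both its ends more than 115 mm above the table (over 50 mm above the hoods), level within 15 degrees, slower than 30 mm/s, touching neither the trough nor a bystander, and each bystander within 30 mm of where it began (all of step 2 and angle between spatula_mid's own y axis and vertical between 1.31 and 1.83 rad and contact force between the fingers and spatula above 1 N and contact force between spatula and trough below 0.1 N and linear speed of spatula below 0.03 m/s and contact force between spatula and tape_roll below 0.1 N and contact force between spatula and marker below 0.1 N and contact force between spatula and sanitiser below 0.1 N and contact force between spatula and brush below 0.1 N and contact force between spatula and small_carton below 0.1 N and contact force between spatula and strap_roll below 0.1 N and distance of each of tape_roll, marker, sanitiser, brush, small_carton, strap_roll from where it was at the start of the episode below 0.03 m); the arm keeps its last pose, push and grip.
It fails at once if the spatula is forced against the trough with more than 40 N (contact force between spatula and trough above 40 N).
It fails at once if a bystander is moved by more than 30 mm (distance of any of tape_roll, marker, sanitiser, brush, small_carton, strap_roll from where it was at the start of the episode above 0.03 m).
It also fails if it takes over 38 s, if anything falls off the work surface, if the arm or the gripper's body presses on something with over 40 N, if the wrist force passes 120 N, or if a joint passes its speed limit or range.

## Working session

There is one attempt and no reset: what is moved stays moved. The work goes in short steps, each a Python script; the robot and the scene stay as the last script left them, time stands still between calls to the robot, and variables do not carry over. Pictures are saved under pics/ and viewed, and the job is handed in when it is done.

```bash
ls; mkdir -p pics; python3 - <<'E'
from cell import ctrl
import cv2,numpy as np
for n in ["scene","top","wrist"]:
    d=ctrl.read_camera(n)
    cv2.imwrite(f"pics/{n}0.png",d["frame"]); np.save(f"pics/{n}0.npy",d,allow_pickle=True)
    print(n,d["vfov"],d["cx"],d["cy"],d["k1"],d["origin"],np.round(d["rotation"],3).tolist(),(d["z_map"]>0).mean())
print(ctrl.current_time_s(),ctrl.current_eef_rot(),ctrl.current_ft_force())
E
```

```text
pics
scene 53.59404620325759 320.37480971253615 229.86211987000686 -0.039781912496583506 [ 0.9257717  -0.35524819  0.9322898 ] [0.882, 0.38, -0.117, -0.252] 0.9960611979166667
top 47.977639248834535 331.2892129472137 239.32197169310334 -0.13516862346543793 [ 0.32194037 -0.00196796  1.48849543] [0.71, -0.7, 0.048, -0.05] 0.9959635416666667
wrist 67.21446971239148 318.56800992471346 241.32136440964914 -0.028106320977148543 [0.06231165 0.62712483 0.37272457] [0.774, 0.611, 0.102, 0.129] 0.9958984375
0.15 [-0.43851521  0.55522518  0.43796882  0.55462845] [ 0.15136819 -0.40663986  0.04346608]
```

View pics/scene0.png

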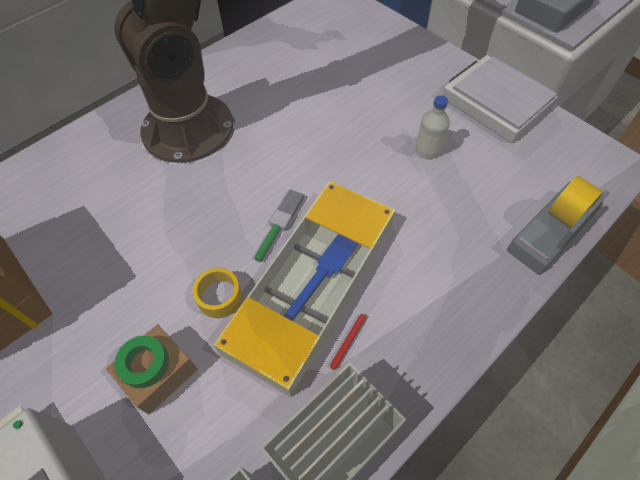

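View pics/top0.png

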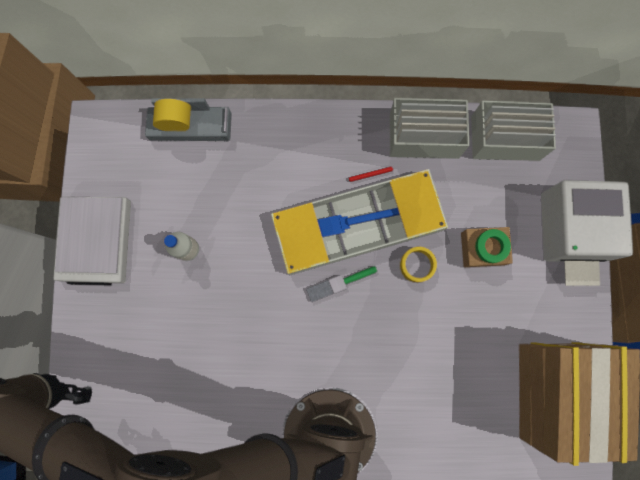

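View pics/wrist0.png

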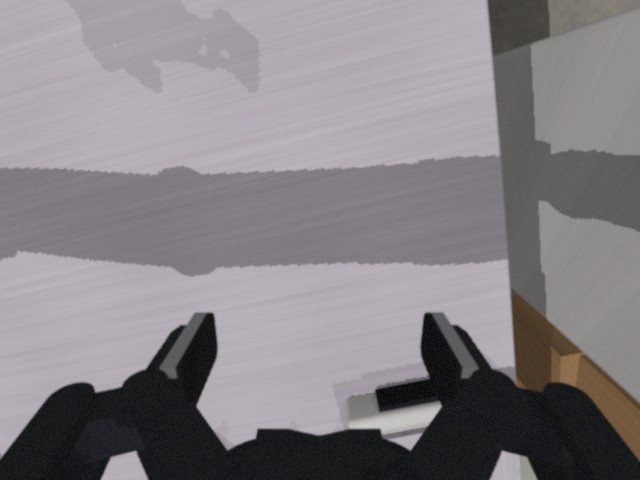

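The top view shows the trough with its yellow hoods near (300,238) and (418,203). The blue blade emerges from the left hood and the handle runs right to about (400,212). The tape roll, brush, marker, carton and bottle are all clear of the trough. Next I'll measure the poses.

```bash
cat > h.py <<'E'
import cv2,numpy as np
from scipy.spatial.transform import Rotation as R
def K(d):
    f=240/np.tan(np.radians(d["vfov"])/2); return f
def rays(d,px):
    px=np.asarray(px,float).reshape(-1,2); f=K(d)
    q=np.c_[(px[:,0]-d["cx"])/f,(px[:,1]-d["cy"])/f]; p=q.copy()
    for _ in range(20): p=q/(1+d["k1"]*(p**2).sum(1,keepdims=True))
    return R.from_quat(d["rotation"]).apply(np.c_[p,np.ones(len(p))])
def plane(d,px,z):
    r=rays(d,px); o=np.asarray(d["origin"]); return o+r*((z-o[2])/r[:,2])[:,None]
def depthpts(d,px):
    px=np.asarray(px).reshape(-1,2).astype(int); r=rays(d,px)
    return np.asarray(d["origin"])+r*d["z_map"][px[:,1],px[:,0]][:,None]
def masks(d):
    h=cv2.cvtColor(d["frame"],cv2.COLOR_BGR2HSV)
    return dict(yellow=cv2.inRange(h,(18,130,90),(32,255,255)),blue=cv2.inRange(h,(105,130,40),(128,255,255)))
E
cat > loc.py <<'E'
from h import *
import sys
for n in ["top","scene"]:
    d=np.load(f"pics/{n}0.npy",allow_pickle=True).item(); m=masks(d)
    print(n)
    cs=[c for c in cv2.findContours(m["yellow"],cv2.RETR_EXTERNAL,cv2.CHAIN_APPROX_NONE)[0] if cv2.contourArea(c)>300]
    hood=[]
    for c in cs:
        p=plane(d,c[:,0,:],0.062)[:,:2]
        r=cv2.minAreaRect(p.astype(np.float32)*1000); print(" y",c[:,0].mean(0).round(),cv2.contourArea(c),np.round(r[0],1),np.round(r[1],1),round(r[2],1))
        if abs(max(r[1])-165)<15 and 95<min(r[1])<130: hood.append(p)
    allp=np.vstack(hood).astype(np.float32)*1000
    r=cv2.minAreaRect(allp); print(" trough",np.round(r[0],1),np.round(r[1],1),round(r[2],1))
    cs=[c for c in cv2.findContours(m["blue"],cv2.RETR_EXTERNAL,cv2.CHAIN_APPROX_NONE)[0] if cv2.contourArea(c)>300]
    for c in cs: print(" b",c[:,0].mean(0),cv2.contourArea(c),cv2.boundingRect(c))
    ys,xs=np.nonzero(m["blue"]); 
    # profile in trough frame
    box=cv2.boxPoints(r); e=[box[1]-box[0],box[2]-box[1]]; a=max(e,key=np.linalg.norm); a=a/np.linalg.norm(a); a=a*np.sign(a[1]); b=np.array([a[1],-a[0]]) # x axis: right-handed
    print(" axis y",a,"x",b)
    P=plane(d,np.c_[xs,ys],0.035)[:,:2]*1000-np.array(r[0]); u=P@a; v=P@b
    for k in range(-130,131,10):
        s=(u>k-5)&(u<=k+5)
        if s.sum()>5 and abs(np.median(v))<80: print("  ",k,s.sum(),v[s].min().round(1),v[s].max().round(1), np.round(np.median(depthpts(d,np.c_[xs,ys][s])[:,2]),4))
E
python3 loc.py
```

```text
top
 y [575. 403.] 718.0 [  83.  -655.3] [313.8  34.1] 1.9
 y [621. 395.] 709.5 [  90.7 -795.2] [330.4  84.1] 12.1
 y [418. 264.] 956.0 [ 459.3 -228.5] [91.  96.7] 0.6
 y [300. 238.] 2409.0 [527.   88.4] [167.3 113.4] 17.0
 y [417. 204.] 2237.5 [ 625.3 -228.7] [163.1 112. ] 17.0
 y [171. 115.] 1022.0 [871.9 459.7] [106.3  92.9] 89.8
 trough [575.4 -70. ] [167.3 444.6] 17.0
 b [356.11864407 219.71751412] 722.5 (318, 208, 81, 28)
 axis y [-0.292046   0.9564042] x [0.9564042 0.292046 ]
   -110 17 -8.5 9.0 0.0322
   -100 23 -8.1 9.4 0.0335
   -90 25 -7.8 10.2 0.0332
   -80 25 -7.0 11.3 0.0328
   -70 24 -6.6 11.7 0.0329
   -60 26 -6.2 12.1 0.0323
   -50 24 -5.1 12.8 0.0321
   -40 26 -4.3 14.0 0.0338
   -30 23 -3.1 14.4 0.0318
   -20 24 -2.0 14.8 0.0334
   -10 23 -1.2 15.5 0.0331
   0 25 -1.6 16.7 0.0339
   10 24 -0.5 17.0 0.034
   20 24 0.7 18.2 0.0353
   30 36 -5.7 23.9 0.0246
   40 47 -8.0 29.6 0.023
   50 63 -14.4 33.1 0.0211
   60 68 -14.8 35.7 0.0201
   70 64 -12.5 35.4 0.0202
   80 65 -12.1 36.1 0.0207
   90 66 -11.7 37.3 0.0204
   100 64 -10.2 37.7 0.0207
   110 6 -7.2 33.1 0.0162
scene
 y [250. 325.] 6746.5 [ 570.8 -242.5] [286.1 132.9] 9.6
 y [350. 214.] 3012.5 [528.5  85.2] [165.5 114.1] 17.0
 y [575. 201.] 1355.5 [854.1 479.2] [ 67.2 140.9] 0.4
 trough [528.5  85.2] [165.5 114.1] 17.0
 b [322.73239437 271.51173709] 1059.5 (287, 237, 67, 79)
 axis y [0.9564245 0.2919798] x [ 0.2919798 -0.9564245]
```

```bash
python3 - <<'E'
import cv2
a=cv2.imread('pics/top0.png')[155:285,260:460]; cv2.imwrite('pics/topc.png',cv2.resize(a,None,fx=4,fy=4,interpolation=2))
E
```

```text
(no output)
```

View pics/topc.png

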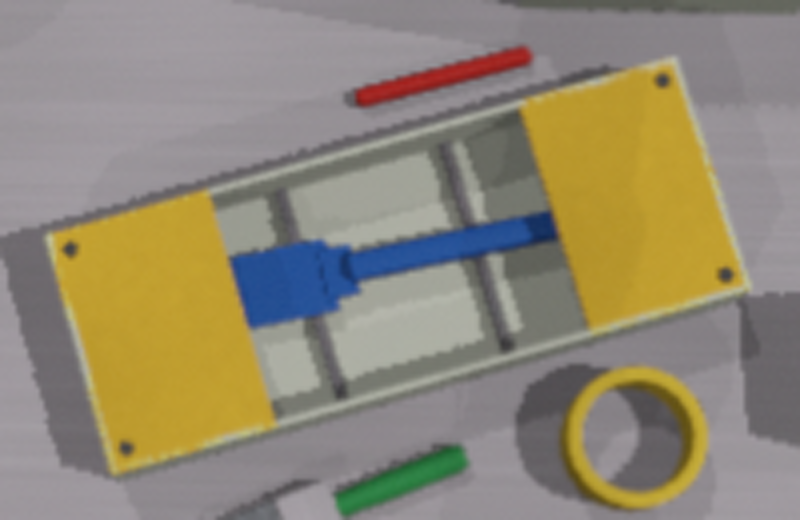

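The trough centre is about (0.576, -0.070) with its long axis yawed 17°. The spatula is yawed another 4° or so, with its blade toward +y. The neck makes its lengthwise position uncertain by 19 mm, so I'll grip between the two candidates and measure the end once it shows. First I'll check the IK for the whole plan.

```bash
cat >> h.py <<'E'
C=np.array([.576,-.070,0]); psi=np.arctan2(.292046,.956404)
a=np.array([-np.sin(psi),np.cos(psi),0]); b=np.array([np.cos(psi),np.sin(psi),0]); Z=np.array([0,0,1.])
dl=np.radians(4.2)
s=a*np.cos(dl)+b*np.sin(dl); sx=b*np.cos(dl)-a*np.sin(dl)
GZ=-1  # sign of jaw axis
def pose(u,v,z,th=0,off=.019,sg=None):
    """tool pose so that grip point is at trough coords u,v and height z, blade end up by th deg"""
    sg=GZ if sg is None else sg
    t=np.radians(th); n=Z*np.cos(t)-s*np.sin(t)
    tx=-n; tz=sg*sx; ty=np.cross(tz,tx)
    return (C+u*a+v*b+z*Z+tx*off), R.from_matrix(np.c_[tx,ty,tz]).as_quat()
E
python3 - <<'E'
from h import *; from cell import ctrl
for sg in (1,-1):
    for w in [(-.01,.0071,.25,0),(-.01,.0071,.027,0),(-.055,.007,.041,0),(-.055,.007,.065,20),(.035,.013,.1,20),(.035,.013,.22,0)]:
        p,q=pose(*w,sg=sg); j=ctrl.solve_ik(p,q); print(sg,w,p.round(3),None if j is None else np.round(j,2))
E
```

```text
1 (-0.01, 0.0071, 0.25, 0) [ 0.586 -0.077  0.231] [-0.59  0.5   0.95  1.71 -0.44  1.16  0.71]
1 (-0.01, 0.0071, 0.027, 0) [ 0.586 -0.077  0.008] [-0.29  0.69  0.5   1.89 -0.5   0.68  0.73]
1 (-0.055, 0.007, 0.041, 0) [ 0.599 -0.121  0.022] [-0.31  0.73  0.65  1.84 -0.62  0.78  0.89]
1 (-0.055, 0.007, 0.065, 20) [ 0.597 -0.114  0.047] [-0.12  0.8   0.66  1.69 -0.81  1.18  1.12]
1 (0.035, 0.013, 0.1, 20) [ 0.577 -0.026  0.082] [-0.3   0.7   0.7   1.79 -0.82  1.15  1.03]
1 (0.035, 0.013, 0.22, 0) [ 0.578 -0.033  0.201] [-0.59  0.47  0.79  1.77 -0.38  1.06  0.57]
-1 (-0.01, 0.0071, 0.25, 0) [ 0.586 -0.077  0.231] [-0.69  0.59  1.16  1.72 -0.58  1.22 -2.3 ]
-1 (-0.01, 0.0071, 0.027, 0) [ 0.586 -0.077  0.008] [-0.63  0.98  1.14  1.92 -1.08  1.03 -1.9 ]
-1 (-0.055, 0.007, 0.041, 0) [ 0.599 -0.121  0.022] [-0.55  0.97  1.14  1.86 -1.04  1.06 -1.89]
-1 (-0.055, 0.007, 0.065, 20) [ 0.597 -0.114  0.047] [-0.34  1.03  1.14  1.7  -1.11  1.48 -1.77]
-1 (0.035, 0.013, 0.1, 20) [ 0.577 -0.026  0.082] [-0.5   0.92  1.14  1.81 -1.07  1.42 -1.88]
-1 (0.035, 0.013, 0.22, 0) [ 0.578 -0.033  0.201] [-0.77  0.61  1.16  1.78 -0.61  1.16 -2.34]
```

```bash
sed -i 's/^GZ=.*/GZ=1/' h.py; python3 - <<'E'
from h import *; from cell import ctrl
ctrl.set_joints([0.13,.434,.025,1.573,-.012,1.134,-.075])
print(ctrl.current_time_s(),ctrl.current_position())
for sg in (1,-1):
    for w in [(-.01,.0071,.15,0),(-.01,.0071,.027,0),(-.055,.007,.041,0),(-.055,.007,.065,20),(.035,.013,.1,20),(.035,.013,.22,0)]:
        p,q=pose(*w,sg=sg); j=ctrl.solve_ik(p,q); print(sg,w,p.round(3),None if j is None else np.round(j,2))
E
```

```text
3.2417 [ 0.60858272 -0.14279857  0.23172493]
1 (-0.01, 0.0071, 0.15, 0) [ 0.586 -0.077  0.131] [ 0.11  0.48 -0.09  1.77  0.06  0.89  0.21]
1 (-0.01, 0.0071, 0.027, 0) [ 0.586 -0.077  0.008] [ 0.09  0.65 -0.07  1.86  0.08  0.64  0.2 ]
1 (-0.055, 0.007, 0.041, 0) [ 0.599 -0.121  0.022] [ 0.16  0.65 -0.07  1.8   0.07  0.7   0.28]
1 (-0.055, 0.007, 0.065, 20) [ 0.597 -0.114  0.047] [ 0.4   0.72 -0.18  1.63 -0.23  0.97  0.62]
1 (0.035, 0.013, 0.1, 20) [ 0.577 -0.026  0.082] [ 0.3   0.62 -0.22  1.74 -0.25  0.93  0.5 ]
1 (0.035, 0.013, 0.22, 0) [ 0.578 -0.033  0.201] [ 0.04  0.39 -0.11  1.72  0.05  1.03  0.14]
-1 (-0.01, 0.0071, 0.15, 0) [ 0.586 -0.077  0.131] [-0.38  0.53  0.61  1.81 -0.37  0.91 -2.52]
-1 (-0.01, 0.0071, 0.027, 0) [ 0.586 -0.077  0.008] [-0.32  0.7   0.53  1.89 -0.54  0.69 -2.38]
-1 (-0.055, 0.007, 0.041, 0) [ 0.599 -0.121  0.022] [-0.26  0.71  0.56  1.84 -0.53  0.75 -2.33]
-1 (-0.055, 0.007, 0.065, 20) [ 0.597 -0.114  0.047] [-0.03  0.76  0.5   1.68 -0.71  1.12 -2.1 ]
-1 (0.035, 0.013, 0.1, 20) [ 0.577 -0.026  0.082] [-0.17  0.65  0.5   1.78 -0.7   1.07 -2.22]
-1 (0.035, 0.013, 0.22, 0) [ 0.578 -0.033  0.201] [-0.47  0.43  0.6   1.76 -0.28  1.04 -2.68]
```

```bash
python3 - <<'E'
from h import *; from cell import ctrl
p,q=pose(-.01,.0071,.15); ctrl.reach(p,q); ctrl.command_gripper(.6,60)
d=ctrl.read_camera("wrist"); np.save("pics/wrist1.npy",d,allow_pickle=True); cv2.imwrite("pics/wrist1.png",d["frame"])
print(ctrl.current_time_s(),ctrl.current_position(),p,d["origin"])
E
```

```text
4.2833 [ 0.58593427 -0.07772706  0.13132356] [ 0.58571093 -0.07749052  0.131     ] [0.56633633 0.0037324  0.27352233]
```

View pics/wrist1.png

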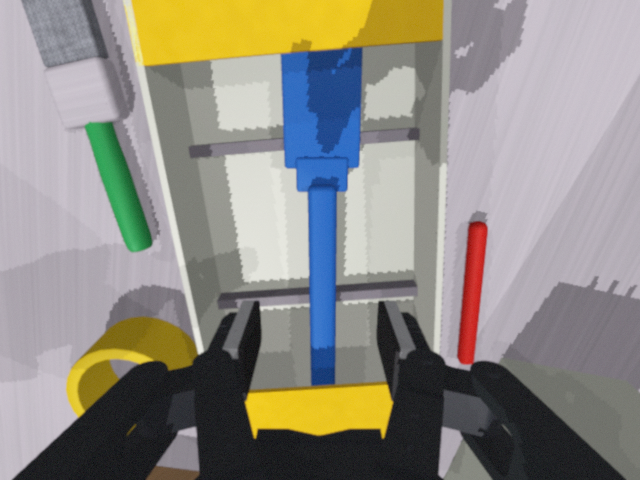

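The wrist view shows the handle centred near column 322. The neck block spans rows 157-190, the full-width blade starts at row 166, and the ribs are at rows 143 and 293.

```bash
python3 - <<'E'
from h import *
d=np.load("pics/wrist1.npy",allow_pickle=True).item()
def uv(px,z):
    P=plane(d,px,z)-C; return np.c_[P@a,P@b].round(4)
print("blade corners",uv([[286,166],[357,166]],.022).tolist())
print("neck",uv([[299,190],[347,190],[322,157]],.028).tolist())
print("ribs",uv([[200,151],[415,133],[225,299],[415,285]],.017).tolist())
print("hood edges",uv([[150,65],[440,42],[250,387],[385,383]],.062).tolist())
m=masks(d)["blue"]
for r in (200,230,260,340,375):
    c=np.nonzero(m[r,250:400])[0]+250; print(r,c.min(),c.max(),uv([[(c.min()+c.max())/2,r]],.035).tolist())
for px in [(322,230),(322,175),(322,161),(300,120),(350,100),(303,180)]: print(px,depthpts(d,[px])[0,2].round(4))
E
```

```text
blade corners [[0.0437, -0.0121], [0.0401, 0.0366]]
neck [[0.0276, -0.0043], [0.0251, 0.0285], [0.0485, 0.013]]
ribs [[0.0579, -0.0712], [0.0589, 0.0776], [-0.0572, -0.0719], [-0.0561, 0.0789]]
hood edges [[0.1075, -0.0756], [0.1069, 0.0791], [-0.1063, -0.0505], [-0.11, 0.0468]]
200 309 335 [[0.021, 0.011]]
230 309 335 [[-0.0001, 0.0095]]
260 310 335 [[-0.0224, 0.0082]]
340 311 334 [[-0.0887, 0.0035]]
375 312 333 [[-0.1216, 0.0012]]
(322, 230) 0.0344
(322, 175) 0.0243
(322, 161) 0.0242
(300, 120) 0.0218
(350, 100) 0.0203
(303, 180) 0.0252
```

The blade starts at u of about 0.043, so the spatula's middle is near u = -0.007. I'll grip there and lift by 14 mm.

```bash
python3 - <<'E'
from h import *; from cell import ctrl
p,q=pose(-.007,.0083,.15); ctrl.reach(p,q)
p,q=pose(-.007,.0083,.027); ctrl.move_l(p,q,v=.12)
print(ctrl.current_time_s(),ctrl.current_position(),p,ctrl.current_ft_force())
ctrl.command_gripper(0.0,70)
print(ctrl.current_time_s(),ctrl.current_width()*85,ctrl.current_ft_force())
p,q=pose(-.007,.0083,.041); ctrl.move_l(p,q,v=.05)
print(ctrl.current_time_s(),ctrl.current_position(),p,ctrl.current_ft_force(),ctrl.current_width()*85)
d=ctrl.read_camera("scene"); np.save("pics/scene2.npy",d,allow_pickle=True); cv2.imwrite("pics/scene2.png",cv2.resize(d["frame"][140:400,150:450],None,fx=2,fy=2,interpolation=2))
d=ctrl.read_camera("wrist"); np.save("pics/wrist2.npy",d,allow_pickle=True); cv2.imwrite("pics/wrist2.png",d["frame"])
E
```

```text
5.7083 [ 0.58656707 -0.07432469  0.00870258] [ 0.58598248 -0.07427085  0.008     ] [ 0.11707605 -0.15825441  0.18842243]
6.1 18.803832348284054 [-1.08542113 -0.21882874  4.98506632]
6.5333 [ 0.58619591 -0.07429972  0.0223865 ] [ 0.58598248 -0.07427085  0.022     ] [-0.51241299 -0.57300859 -1.55743708] 18.461201420588583
```

View pics/scene2.png

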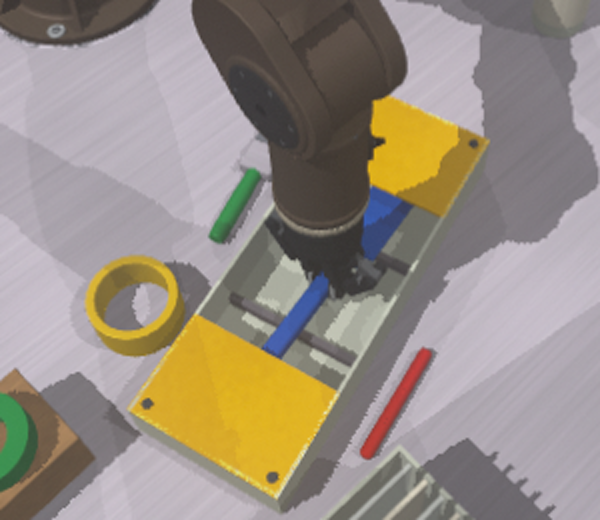

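View pics/wrist2.png

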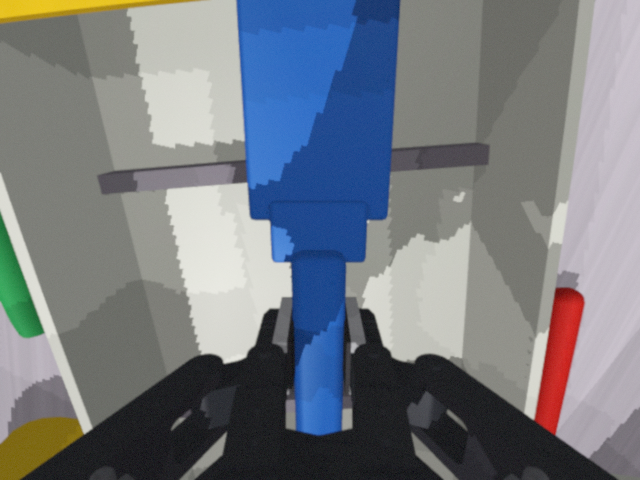

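The spatula is lifted off the ribs: the wrist reads -1.6 N, its weight, and the fingers are 18.5 mm apart. The wrist view shows it straight between the fingers, with the blade corners at row 218. I'll re-measure it in the hand.

```bash
python3 - <<'E'
from h import *
d=np.load("pics/wrist2.npy",allow_pickle=True).item()
for n,px in dict(handle=(320,300),handle2=(318,400),neck=(320,235),bladeN=(265,205),bladeF=(300,20),bladeR=(375,200),rib=(180,174)).items():
    P=depthpts(d,[px])[0]; Q=P-C; print(n,(Q@a).round(4),(Q@b).round(4),Q[2].round(4))
P=plane(d,[[249,218],[387,218],[250,219]],.036)-C; print(P@a,P@b)
E
```

```text
handle 0.015 0.0093 0.0486
handle2 -0.0296 0.0053 0.0488
neck 0.0361 0.0109 0.038
bladeN 0.0483 -0.0083 0.0359
bladeF 0.1069 0.0096 0.0337
bladeR 0.0468 0.0319 0.0343
rib 0.0593 -0.0451 0.0154
[0.04387847 0.04015245 0.04347346] [-0.01470774  0.03587248 -0.01439155]
```

```bash
python3 - <<'E'
from h import *; from cell import ctrl
def go(u,v,z,th,vel):
    p,q=pose(u,v,z,th); ctrl.move_l(p,q,v=vel)
    print(round(ctrl.current_time_s(),2),(ctrl.current_position()-p).round(4),np.round(ctrl.current_ft_force(),2),round(ctrl.current_width()*85,1))
go(-.007,.0083,.043,0,.05)
go(-.032,.0083,.043,0,.06)
go(-.057,.0083,.043,0,.06)
for n in("scene","top"):
    d=ctrl.read_camera(n); np.save(f"pics/{n}3.npy",d,allow_pickle=True)
    y,x=(140,150) if n=="scene" else (130,220)
    cv2.imwrite(f"pics/{n}3.png",cv2.resize(d["frame"][y:y+220,x:x+260],None,fx=2.6,fy=2.6,interpolation=2))
E
```

```text
6.88 [ 0.  0. -0.] [ 0.51 -0.02 -1.4 ] 18.7
7.45 [-0.0001 -0.0003 -0.0001] [ 0.12  0.39 -0.98] 18.6
8.02 [-0.     -0.0003 -0.0001] [-0.24 -0.59 -1.57] 18.8
```

View pics/scene3.png

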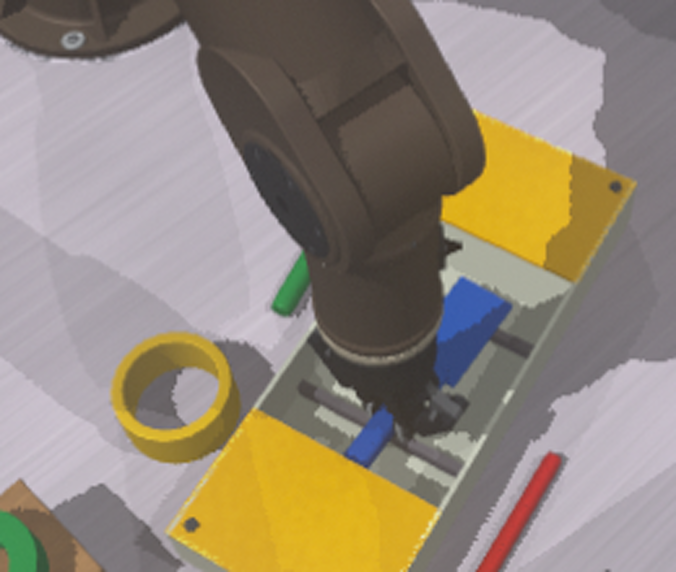

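View pics/top3.png

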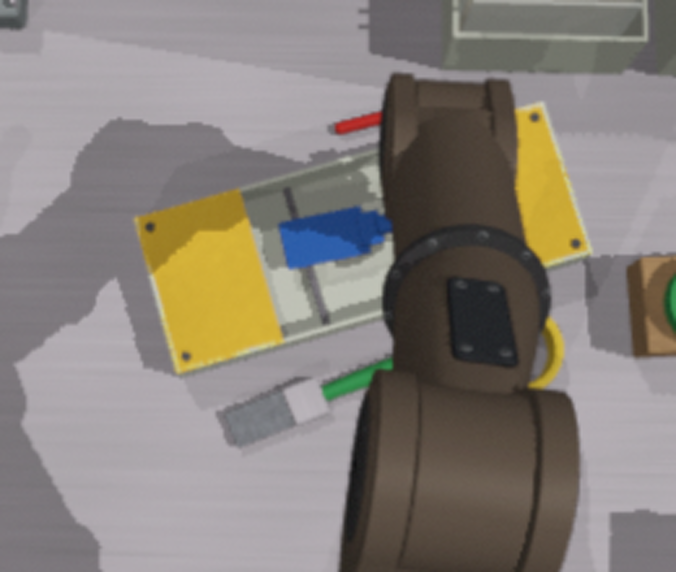

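In the top view the blade end, near full-frame pixel (329, 224), is now clear of the left hood. I'll verify its coordinate, then tilt.

```bash
python3 - <<'E'
from h import *; from cell import ctrl
d=np.load("pics/top3.npy",allow_pickle=True).item()
P=plane(d,[[327.7,215],[330.6,232.7]],.038)-C; print("blade end u",P@a,P@b)
d=np.load("pics/scene3.npy",allow_pickle=True).item()
P=plane(d,[[150+462/2.6,140+280/2.6],[150+512/2.6,140+305/2.6]],.038)-C; print("scene",P@a,P@b)
def go(u,v,z,th,vel):
    p,q=pose(u,v,z,th); ctrl.move_l(p,q,v=vel)
    print(round(ctrl.current_time_s(),2),(ctrl.current_position()-p).round(4),np.round(ctrl.current_ft_force(),2),round(ctrl.current_width()*85,1))
for k in range(1,7):
    f=k/6; th=15*f
    go(-.057,.0083,.043+(.0578-.043)*f,th,.02)
    if np.linalg.norm(ctrl.current_ft_force()-[0,0,-1.4])>6: print("contact?"); break
d=ctrl.read_camera("scene"); np.save("pics/scene4.npy",d,allow_pickle=True); cv2.imwrite("pics/scene4.png",cv2.resize(d["frame"][140:360,150:410],None,fx=2.6,fy=2.6,interpolation=2))
E
```

```text
blade end u [0.07576463 0.08177953] [ 0.0405294  -0.00870135]
scene [0.07474132 0.07427027] [-0.00439     0.04323906]
8.4 [ 0.0001 -0.0009  0.    ] [-0.41  0.14 -1.39] 18.5
8.68 [ 0.     -0.0007 -0.0001] [-0.02 -0.24 -1.04] 18.8
8.97 [-0.     -0.0005 -0.0002] [-0.98 -0.59 -2.52] 18.9
9.25 [ 0.     -0.0005 -0.0002] [-0.56 -0.29 -0.72] 18.8
9.54 [-0.     -0.0006 -0.0002] [ 0.3   0.2  -1.38] 18.9
9.83 [ 0.     -0.0005 -0.0002] [ 0.62 -0.14 -1.34] 18.8
```

View pics/scene4.png

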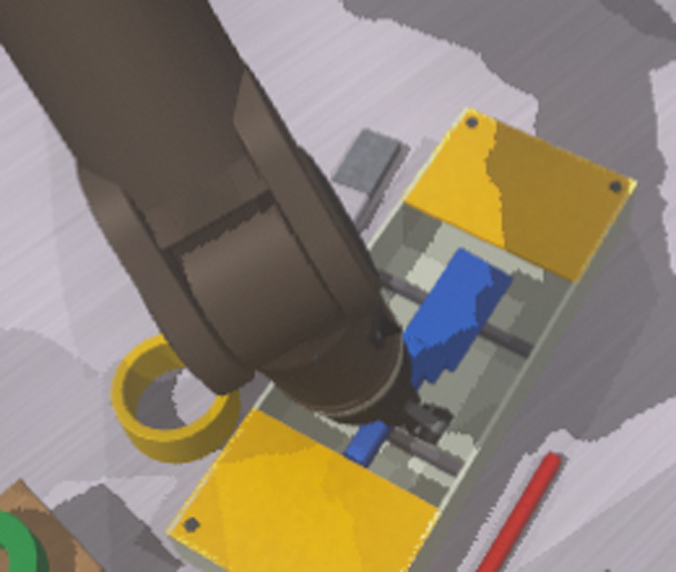

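The tilt met no contact. Both views put the blade end at u of about 0.077, so the spatula's middle lies some 15 mm handle-ward of my grip. That leaves enough clearance, so I'll lengthen the pull-out to match.

```bash
python3 - <<'E'
from h import *; from cell import ctrl
def go(u,v,z,th,vel):
    p,q=pose(u,v,z,th); ctrl.move_l(p,q,v=vel)
    f=np.array(ctrl.current_ft_force()); print(round(ctrl.current_time_s(),2),(ctrl.current_position()-p).round(4),f.round(2),round(ctrl.current_width()*85,1))
    return np.linalg.norm(f-[0,0,-1.4])<8
c,sn=np.cos(np.radians(15)),np.sin(np.radians(15))
ok=True
for L in (.035,.07,.105,.14):
    ok=go(-.057+L*c*np.cos(dl),.0083+L*c*np.sin(dl),.0578+L*sn,15,.07)
    if not ok: break
d=ctrl.read_camera("scene"); np.save("pics/scene5.npy",d,allow_pickle=True); cv2.imwrite("pics/scene5.png",cv2.resize(d["frame"][140:360,150:410],None,fx=2.6,fy=2.6,interpolation=2))
E
```

```text
10.53 [ 0.0001 -0.0001  0.0001] [-0.29 -1.14 -0.72] 19.2
11.18 [ 0.0001 -0.0001  0.0001] [ 1.11  0.5  -0.94] 18.7
11.83 [ 0.0001 -0.0001  0.0001] [-0.22 -1.28 -1.05] 18.7
12.48 [ 0.     -0.0001  0.0001] [-0.07  0.03 -1.54] 18.6
```

View pics/scene5.png

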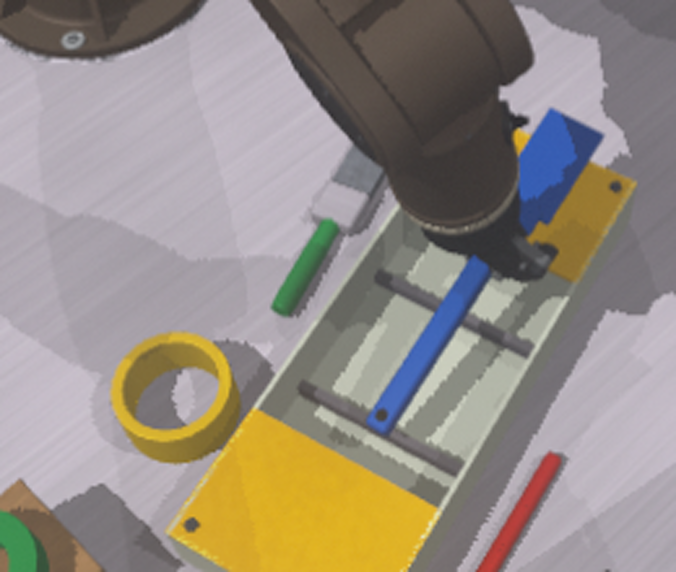

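The handle end, at about (378,420) in the crop, is clear of the lower hood. Next I'll lift straight up and then level.

```bash
python3 - <<'E'
from h import *; from cell import ctrl
c,sn=np.cos(np.radians(15)),np.sin(np.radians(15)); L=.14
u,v,z=-.057+L*c*np.cos(dl),.0083+L*c*np.sin(dl),.0578+L*sn
for (zz,th) in ((z+.06,15),(.22,7),(.24,0)):
    p,q=pose(u,v,zz,th); ctrl.move_l(p,q,v=.1); print(round(ctrl.current_time_s(),2),(ctrl.current_position()-p).round(4),np.round(ctrl.current_ft_force(),2),round(ctrl.current_width()*85,1))
ctrl.sleep(.5)
for n in ("scene","top"):
    d=ctrl.read_camera(n); np.save(f"pics/{n}6.npy",d,allow_pickle=True); cv2.imwrite(f"pics/{n}6.png",d["frame"])
    m=masks(d)["blue"]; ys,xs=np.nonzero(m); P=depthpts(d,np.c_[xs,ys]); k=(P[:,2]>.15)&(P[:,2]<.3)&(abs((P-C)@b)<.1); P=P[k]; uu=(P-C)@a
    for lo in np.arange(-.13,.25,.03):
        w=(uu>lo)&(uu<lo+.03)
        if w.sum()>4: print(n,lo.round(2),np.median(P[w,2]).round(4))
    print(n,"u range",uu.min(),uu.max(),"zmin",P[:,2].min())
print(np.abs(ctrl.current_qvel()).max(),ctrl.current_time_s())
E
```

```text
13.28 [-0.0003 -0.0001 -0.0004] [-0.42  0.53 -1.93] 18.8
14.09 [-0.0004 -0.0003 -0.0007] [ 0.15 -0.41 -1.3 ] 18.9
14.44 [-0.0003  0.0007 -0.0006] [-0.31 -0.49 -1.2 ] 18.7
scene -0.1 0.2475
scene -0.07 0.248
scene -0.04 0.2481
scene -0.01 0.2483
scene 0.02 0.2483
scene 0.05 0.2483
scene 0.14 0.2359
scene 0.17 0.2356
scene 0.2 0.2357
scene u range -0.0867297175611031 0.4900987082351882 zmin 0.15751246238835226
top -0.1 0.2451
top -0.07 0.2445
top -0.04 0.2452
top -0.01 0.2455
top 0.11 0.2332
top 0.14 0.2325
top 0.17 0.2327
top 0.2 0.2329
top u range -0.08017578165684426 0.4953559296268036 zmin 0.15970414693794743
0.004222423326742197 15.0417
```

View pics/scene6.png

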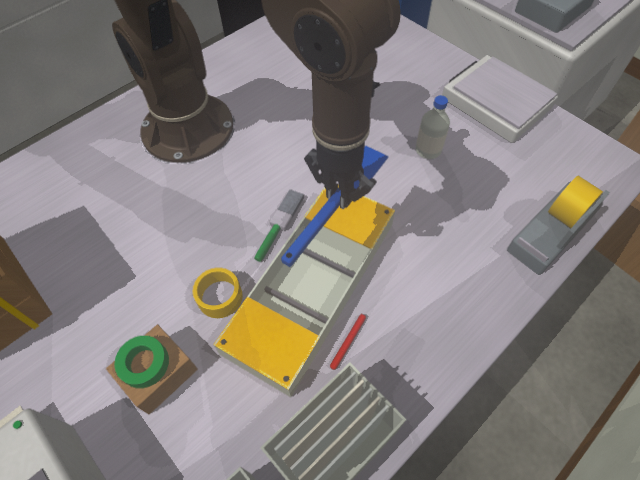

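View pics/top6.png

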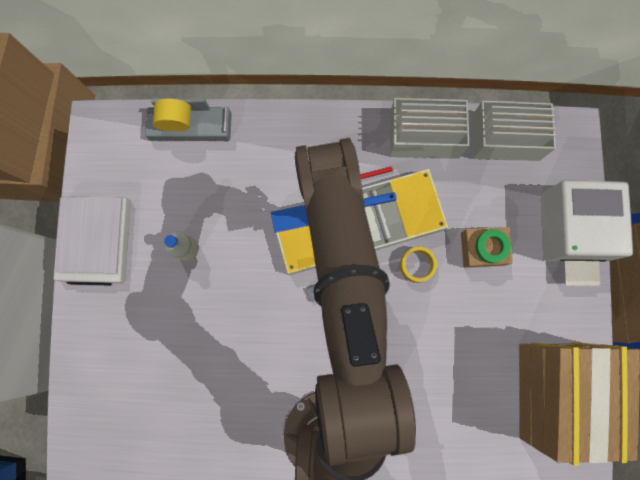

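The spatula is held level, with its top face at about 0.247 m along the handle in the scene view. It is still, and the bystanders are at the same pixels as before. I'm handing the job in.

```bash
python3 -c "
from cell import ctrl
print(ctrl.current_width()*85,ctrl.current_ft_force()); ctrl.sign_off()"
```

```text
18.596151612751928 [ 0.13470057 -0.06509549 -1.49481931]
the job is handed in; nothing more can be done
```

I took the spatula out of the trough and handed the job in at about 15 s of the 38 s allowed. No verdict was reported.

**What I did:** I gripped the handle near its middle, lifted it off the ribs and slid it 50 mm toward the handle end so the blade came clear of its hood. I then tilted it 15° blade-up, drew it out along its own axis, raised it and levelled it.

**Last checks:**
- **Height and level:** The top of the handle was at about 0.245–0.248 m in the two views. It varied by about 1 mm along the handle, so the spatula is level, roughly 0.17 m above the hoods.
- **Grip:** The fingers were 18.6 mm apart and the wrist read only the spatula's weight, about 1.5 N.
- **Motion:** Joint speeds were about 0.004 rad/s or less.
- **Bystanders:** The bystanders looked unmoved in the final pictures; I compared them by eye, not by measurement. The arm hid most of the brush from above, but the scene view shows it in place.
- **Contact:** The wrist readings at the end of each move, including the tilt and pull-out, showed no contact with the trough.

**One disagreement:** My first estimate of the spatula's lengthwise position, taken from the blade's shoulder, was off by about 15 mm. The blade end, once exposed, showed the grip was about 15 mm to the blade side of the middle. By that figure the handle end passed within a few millimetres of the end wall. I lengthened the pull-out to allow for it, and the grip held.

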